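Tip a draining tray of stoppers over the rim of the stock pan

ROBOT

A 6-joint arm with a two-finger parallel gripper is mounted at the origin on a cart in front of the work surface, level with it; the furniture and walls round the work are solid. World frame = base frame: x ahead of the robot, y to its left, z up, the work surface at z = 0. Lengths are in mm, angles in rad, forces in N, time in s.
With the tool pointing down it reaches from about 375 to 975 mm from the base axis. Payload 3.8 kg.
Tool frame: the origin (TCP) lies at the very end of the fingers, on their centre line; the grasp point (between the pads) lies 19 mm behind it; y points along the fingers, x is the direction in which the jaws open and shut, and the axes are right-handed (so a half turn about y gives the same grasp; the last joint's range is limited). The gripper opens to 88 mm and grips with 3 to 60 N. Pads are 18 mm wide; open, the fingers measure 123 mm over their backs; the gripper's body (75 mm by 187 mm) begins 45 mm behind the grasp point.
Start: joints at [-1.294, 0.264, 1.604, -0, 1.274, -0.037], TCP at [208.35, -642.034, 211.206] pointing down, gripper open.
Joint ranges: [-2.63, 2.63], [-0.94, 2.18], [0.31, 2.57], [-1.31, 4.45], [0, 2.66], [-2.55, 2.55]. Speed limits (rad/s): [2.57, 2.57, 3.14, 3.14, 3.14, 3.14].

INTERFACE

Orientations are given as a rotation vector (axis times angle).
In Python, from bench import arm gives the robot as it stands. The module is installed in compiled form; this text tells all that it offers.
- The arm moves only by the tool move_arm, never from a script. Its argument "steps" is a list that holds one entry, the list of rows, each a list of 4 numbers: the shift along the tool's x, y, z in mm, then the turn about the tool's y in degrees. In form: [[[tx, ty, tz, spin], ...]]. A call has 1 to 10 rows; each row is the pose to reach, as a shift and turn from the pose commanded when the call began, along the tool's axes at that moment; what a row does not reach only later rows make up. A row lasts 1/10 s, in which the tool goes at most 50 mm and 8.59 degrees, less where a joint would pass 70% of its speed; a pose out of reach is approached as far as the arm can. A call with a gripper value outside its range is refused whole. "gripper" is the finger opening in mm, from 0 to 88.1, set as the call begins (left out, the last holds). The fingers move at their own pace and stop on an object; "squeeze" is the grip in N (left out, the last holds). Time passes only in rows, so rows that repeat a pose let the fingers close. It gives the time, the measured TCP pose, the force and the opening at its end, in the units of the state.
- arm.get_state(): the state, without advancing time (a new reading comes with each control period).
- arm.capture(name): name is "scene" or "top" or "wrist"; returns a dict with "image" (420x560x3 uint8, blue, green, red), "vfov" (degrees; the focal length in pixels is half the picture's height over the tangent of half this angle, whatever the lens; pixels are square), "cx", "cy" (the principal point, pixels), "dist_coeffs" ([k1, k2, p1, p2, k3] as OpenCV has them; the pictures are not rectified), "eye" and "attitude" of the camera in the world; the wrist camera has in their place "mount" (4x4, takes a point from camera to tool coordinates, whose origin is the TCP and whose axes are the tool frame's). Camera axes: x right, y up, looking along -z (the intrinsics and any distortion apply to the point x, -y, -z); pixel columns grow to the right and rows downward; lengths in mm; the calibration is good to about 2 mm. A picture is of the moment at which its call begins: read the wrist's pose just before it. There is no depth.
- arm.close_job(): hands the job in, once; it reports no verdict.
Trained networks look in a picture, given as the dict that the camera call returned (one of the last four; its "shot" number tells which), for a name from the list of things; names that differ only in an ending like _2 or _b are one class to them, and where a whole thing is asked for, a point or a joint stands for the part that bears it (a point fixed in the world has none). Each returns a list of dicts, best first, with "score" (0 to 1); they miss things now and then, are a little off and sometimes report something else, mostly with a low value. They report only what shows in the picture. A call takes as long as a camera call.
- arm.search_frame(query, picture): "rect" ([left, top, right, bottom] in pixels, round what is visible of it).
The state is a dict: "clock": time; "q": joint angles; "joint_vel": joint speeds; "effort": joint torques, N m; "tcp_pos": TCP position; "tcp_rot": TCP orientation; "contact_force": force on the tool from outside, world axes, zero at the start; "ft_torque": the same for the moment, N m; "grip_width": finger opening in mm.
Only numpy, scipy, OpenCV 4.12 (cv2) and the standard library are available. Lean on these libraries where they do the work, as an engineer would, in place of code of your own. Each camera call takes 0.05 s, during which the arm holds its last target. There are 200 camera calls.

TASK

Empty the draining tray of washed stoppers into the stock pan without spilling any: take the tray over to the pan (its bail is for carrying), hook its front skid behind the pan's rim on the side where the tray stands, and let its rear skid down on the worktop. Then lift it by the bar at its rear and tip it over past vertical, pivoting on the rim, until all five stoppers are in the pan, and lower it again so that it is left leaning there to drip dry, hooked on the rim, rear skid on the worktop. Do not shove the pan out of its place or disturb the other things.

Things in the scene. Friction and masses are not known exactly. Their poses are not given: they have to be found in the camera images.
- tray: Steel draining tray, 0.36 kg or so, 120 wide, 270 long with its rear bar. Origin: under its middle, on the plane of its skids; x to the pouring end, z up. Floor x -90 to 72, underside z 14, top z 17; side and rear walls to z 50, 3 thick. Two cross skids 10 x 110 x 14 high under the floor: front one x 50 to 60, rear one x -85 to -75.
- tray_lip (a point): Middle of the pouring edge (tray x 115, z 49). There is no end wall: from the floor's end (x 72) a 3 mm ramp rises at 38 degrees to this edge, with low cheeks at its sides. It hangs inside the pan when the tray is hooked.
- tray_notch (a point): Notch corner at mid width (tray x 60, y 0, z 14; axes as the tray): the front skid's front face meets the floor's underside, which runs flat for 12 more before the ramp. The pan's rim goes in here: skid outside the pan, ramp inside. With the rear skid on the worktop the tray then leans about 25 degrees, pouring end up, and stays by friction.
- tray_bail (a point): Middle of the carrying bail: a fixed arch of 9 mm round rod over the load, straight for 100 mm across the tray (along tray y), at tray x -12, z 100, roughly over the centre of mass: hung from it, the tray stays about level. The round rod can turn between finger pads as the tray is set down.
- tray_bar (a point): Middle of the tipping bar: 9 mm round rod across the tray's rear, straight for 88 mm along tray y, at tray x -148, z 70, that is 58 mm behind the rear wall. Gripped lightly (15 N or less) it turns between the finger pads while the tray tips. Held by this bar alone clear of the rim, the tray swings down.
- pan: Open rectangular steel stock pan, 190 (its x) x 180 (its y) x 75 high, about 1.3 kg, loose on the worktop: it slides when pushed with more than about 5 N. Origin: centre of its underside, z up; y points to the side where the tray stands. 3 mm walls, rim rolled to an 10 mm round bead centred on the walls (bead centre at z 70).
- pan_rim (a point): Top of the pan's rim at the middle of the side facing the tray (pan x 0, y 88.5, z 75; axes as the pan). The rim runs along pan x.
- bung_1_c (a point): Centre (half-way up) of a small black rubber stopper, 24 across, 24 high, standing loose in the tray at the start.
- bung_2_c (a point): Centre (half-way up) of a large red rubber stopper, 31 across, 28 high, standing loose in the tray at the start.
- bung_3_c (a point): Centre (half-way up) of a small black rubber stopper, 24 across, 24 high, standing loose in the tray at the start.
- bung_4_c (a point): Centre (half-way up) of a large red rubber stopper, 31 across, 28 high, standing loose in the tray at the start.
- bung_5_c (a point): Centre (half-way up) of a small black rubber stopper, 24 across, 24 high, standing loose in the tray at the start.
- sample_bottle: bystander: aluminium bottle, 54 across, 195 high; origin at the centre of its underside.
- lab_timer: bystander: white lab timer, 23x60x60; origin at the centre of its underside.
- brass_weight: bystander: brass balance weight, 22 across, 26 high; origin at the centre of its underside.
- blue_cap: bystander: blue screw cap lying flat, 46 across, 13 high; origin at the centre of its underside.
- sample_plate: bystander: grey flat sample plate, 50x75x9; origin at the centre of its underside.

How it is judged (in metres and radians):
On the way, in this order (a step that is already met when the one before it is completed fails the run):
1. the tray, all five stoppers still in it, leans with its notch on the facing rim of the pan and its rear skid down on the worktop (y of tray_notch in the frame of pan between 0.075 and 0.11 m and x of tray_notch in the frame of pan between -0.06 and 0.06 m and z of tray_notch in the frame of pan between 0.06 and 0.092 m and x of bung_1_c in the frame of tray between -0.09 and 0.115 m and y of bung_1_c in the frame of tray between -0.06 and 0.06 m and z of bung_1_c in the frame of tray between 0.014 and 0.08 m and x of bung_2_c in the frame of tray between -0.09 and 0.115 m and y of bung_2_c in the frame of tray between -0.06 and 0.06 m and z of bung_2_c in the frame of tray between 0.014 and 0.08 m and x of bung_3_c in the frame of tray between -0.09 and 0.115 m and y of bung_3_c in the frame of tray between -0.06 and 0.06 m and z of bung_3_c in the frame of tray between 0.014 and 0.08 m and x of bung_4_c in the frame of tray between -0.09 and 0.115 m and y of bung_4_c in the frame of tray between -0.06 and 0.06 m and z of bung_4_c in the frame of tray between 0.014 and 0.08 m and x of bung_5_c in the frame of tray between -0.09 and 0.115 m and y of bung_5_c in the frame of tray between -0.06 and 0.06 m and z of bung_5_c in the frame of tray between 0.014 and 0.08 m and contact force between tray and pan above 0.3 N and angle between tray's own z axis and vertical between 0.28 and 0.55 rad and height (world z) of tray_bar below 0.065 m), for 0.2 s.
2. the tray is tipped past vertical with its notch still on that rim, bearing on it (y of tray_notch in the frame of pan between 0.075 and 0.11 m and x of tray_notch in the frame of pan between -0.06 and 0.06 m and z of tray_notch in the frame of pan between 0.06 and 0.092 m and contact force between tray and pan above 0.3 N and angle between tray's own z axis and vertical above 1.6 rad and angle between pan's own z axis and vertical below 0.15 rad), for 0.2 s.
At the end, for the whole second after the job is handed in: All five stoppers lie in the pan, below its rim; the empty tray, let go and still, leans with its notch on the facing rim (within about 18 mm across it, 60 mm of its middle) and its rear skid on the worktop (lean 16 to 32 degrees, bar below 65 mm); the pan stands flat (x of bung_1_c in the frame of pan between -0.095 and 0.095 m and y of bung_1_c in the frame of pan between -0.09 and 0.09 m and z of bung_1_c in the frame of pan between 0 and 0.065 m and x of bung_2_c in the frame of pan between -0.095 and 0.095 m and y of bung_2_c in the frame of pan between -0.09 and 0.09 m and z of bung_2_c in the frame of pan between 0 and 0.065 m and x of bung_3_c in the frame of pan between -0.095 and 0.095 m and y of bung_3_c in the frame of pan between -0.09 and 0.09 m and z of bung_3_c in the frame of pan between 0 and 0.065 m and x of bung_4_c in the frame of pan between -0.095 and 0.095 m and y of bung_4_c in the frame of pan between -0.09 and 0.09 m and z of bung_4_c in the frame of pan between 0 and 0.065 m and x of bung_5_c in the frame of pan between -0.095 and 0.095 m and y of bung_5_c in the frame of pan between -0.09 and 0.09 m and z of bung_5_c in the frame of pan between 0 and 0.065 m and y of tray_notch in the frame of pan between 0.075 and 0.11 m and x of tray_notch in the frame of pan between -0.06 and 0.06 m and z of tray_notch in the frame of pan between 0.06 and 0.092 m and contact force between tray and pan above 0.3 N and angle between tray's own z axis and vertical between 0.28 and 0.55 rad and height (world z) of tray_bar below 0.065 m and angle between pan's own z axis and vertical below 0.05 rad and linear speed of each of tray, pan below 0.02 m/s); the robot touches nothing.
It fails at once if the pan is shoved more than 30 mm (distance of pan from where it was at the start of the episode above 0.03 m).
It fails at once if another loose thing (bottle, timer, weight, cap or plate) is displaced by more than 25 mm (distance of any of sample_bottle, lab_timer, brass_weight, blue_cap, sample_plate from where it was at the start of the episode above 0.025 m).
It also fails if it takes over 69 s, if anything falls off the work surface, if the arm or the gripper's body presses on something with over 40 N, if the wrist force passes 120 N, or if a joint passes its speed limit or range.

## Working session

There is one attempt and no reset: what is moved stays moved. The work goes in short steps, Python scripts to look and compute and a tool call to move; the robot and the scene stay as the last step left them, time stands still between calls to the robot, and variables do not carry over. Pictures are saved under pics/ and viewed, about 8 in all and at most 12, crops included, and the job is handed in when it is done.

Besides the shell and the picture viewer there is one more tool, called after "Request:" by a JSON object that holds its "method" and its "body". move_arm: Moves the arm, as the interface text tells. Its arguments: {"type":"object","properties":{"steps":{"type":"array"},"gripper":{"type":"number"},"squeeze":{"type":"number"}},"required":["steps"]}

```bash
mkdir -p pics; ls; cat > h.py <<'E'
import numpy as np, cv2
from scipy.spatial.transform import Rotation as R
from bench import arm
def K(c):
    f=c["image"].shape[0]/2/np.tan(np.radians(c["vfov"])/2)
    return np.array([[f,0,c["cx"]],[0,f,c["cy"]],[0,0,1.]])
def T(p,rv):
    M=np.eye(4);M[:3,:3]=R.from_rotvec(rv).as_matrix();M[:3,3]=p;return M
def cam(c,s=None):
    if "mount" in c: return T(s["tcp_pos"],s["tcp_rot"])@np.array(c["mount"])
    a=np.array(c["attitude"],float)
    M=np.eye(4);M[:3,3]=c["eye"]
    M[:3,:3]=a if a.shape==(3,3) else R.from_rotvec(a).as_matrix()
    return M
F=np.diag([1,-1,-1.])
def proj(c,M,P):
    P=np.atleast_2d(P).astype(float); X=(P-M[:3,3])@M[:3,:3]@F
    return cv2.projectPoints(X,np.zeros(3),np.zeros(3),K(c),np.array(c["dist_coeffs"],float))[0][:,0]
def back(c,M,px,z):
    u=cv2.undistortPoints(np.array(px,float).reshape(-1,1,2),K(c),np.array(c["dist_coeffs"],float))[:,0]
    d=np.c_[u,np.ones(len(u))]@F@M[:3,:3].T
    return M[:3,3]+d*((z-M[2,3])/d[:,2:])
E
python3 - <<'E'
from h import *
s=arm.get_state();print({k:np.round(v,3).tolist() for k,v in s.items()})
ims=[]
for n in("top","scene"):
    c=arm.capture(n);M=cam(c,s);print(n,c["vfov"],c["cx"],c["cy"],c["dist_coeffs"],c["eye"],c["attitude"])
    cv2.imwrite(f"pics/{n}0.png",c["image"])
    if n=="top":
        for q in["tray","tray_bail","tray_bar","pan","bung_1_c","bung_2_c","sample_bottle","lab_timer","brass_weight","blue_cap","sample_plate"]:
            for d in arm.search_frame(q,c)[:3]:
                r=d["rect"]; print(q,round(d["score"],2),np.round(r),back(c,M,[[(r[0]+r[2])/2,(r[1]+r[3])/2]],0)[0].round())
E
```

```text
pics
{'clock': 0.0, 'q': [-1.294, 0.265, 1.605, 0.0, 1.274, -0.037], 'joint_vel': [0.003, -0.002, -0.0, 0.0, 0.0, -0.001], 'effort': [-0.002, -50.211, -35.687, 0.073, 0.029, -0.0], 'tcp_pos': [208.162, -641.32, 209.933], 'tcp_rot': [-1.34, 0.976, -0.973], 'contact_force': [0.142, 0.957, -0.095], 'ft_torque': [0.018, -0.047, 0.029], 'grip_width': 88.237}
top 54.68471649874173 283.0382384512181 206.56637041339184 [0.03563765 0.         0.         0.         0.        ] [ 400.19288012    6.7632972  1255.62156901] [ 0.14036045 -0.1135488  -1.56201201]
tray 0.57 [180. 169. 236. 264.] [572. 264.   0.]
tray_bail 0.85 [177. 169. 236. 266.] [569. 267.   0.]
tray_bail 0.34 [319. 162. 384. 233.] [ 635. -186.    0.]
tray_bar 0.79 [180. 167. 237. 262.] [578. 263.   0.]
tray_bar 0.3 [222. 204. 226. 209.] [604. 214.   0.]
pan 0.87 [317. 162. 383. 236.] [ 630. -180.    0.]
bung_1_c 0.55 [220. 205. 225. 209.] [603. 219.   0.]
bung_2_c 0.66 [192. 226. 201. 235.] [528. 297.   0.]
bung_2_c 0.58 [197. 193. 207. 205.] [628. 284.   0.]
sample_bottle 0.98 [410. 192. 446. 219.] [ 611. -421.    0.]
lab_timer 0.54 [280. 133. 301. 155.] [809.   6.   0.]
brass_weight 0.7 [179. 168. 234. 262.] [578. 268.   0.]
blue_cap 0.23 [219. 202. 225. 210.] [606. 221.   0.]
sample_plate 0.96 [136. 271. 160. 301.] [358. 437.   0.]
scene 55.4729339464301 275.6180917568989 223.62809934614356 [-0.09591096  0.          0.          0.          0.        ] [-217.96695891 -600.50865386 1152.50896383] [ 0.71205781 -0.34343922 -0.88894317]
```

View pics/top0.png

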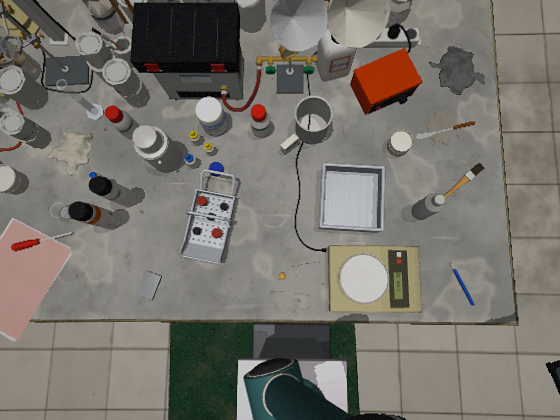

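View pics/scene0.png

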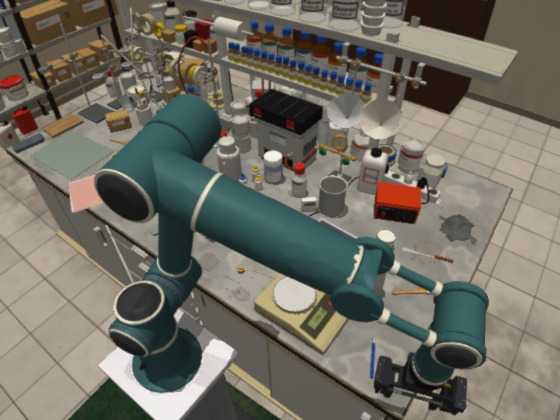

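The top picture shows the tray at about (208,218), with its bar end up at (218,178) and its lip end down at (203,255). The pan is at (351,198), the blue cap at (217,170) close to the bar, and the brass weight probably at (282,276). The scene view is mostly blocked by the arm.

```bash
cat >> h.py <<'E'
def go(p,yaw_x=None):
    """print shift/spin from the present pose to TCP p with tool x along world direction angle yaw_x (deg, mod 180)"""
    s=arm.get_state();M=T(s["tcp_pos"],s["tcp_rot"]);A=M[:3,:3]
    d=A.T@(np.array(p,float)-M[:3,3]); y0=np.degrees(np.arctan2(A[1,0],A[0,0]))
    sp=0
    if yaw_x is not None:
        sp=(y0-yaw_x+90)%180-90   # tool y is down: +spin lowers world yaw
    print("tcp",M[:3,3].round(1),"yaw_x",y0.round(1),"ydown",A[:,1].round(3),"shift",d.round(1),"spin",round(sp,1),"q",np.round(s["q"],2))
E
python3 - <<'E'
from h import *
s=arm.get_state();print(T(s["tcp_pos"],s["tcp_rot"])[:3,:3].round(3))
c=arm.capture("top");M=cam(c)
print("bail ",back(c,M,[[191,212],[230,220],[210,216]],100))
print("bar",back(c,M,[[205,172],[234,180]],70),"lip",back(c,M,[[183,256],[221,261]],49))
print("pan rim corners",back(c,M,[[325,165],[383,167],[384,229],[321,228]],75))
print("cap,brass,timer,bottle",back(c,M,[[217,170],[282,276],[289,144],[422,212]],10))
go([575,262,330],0);go([207,-642,360])
E
```

```text
[[ 0.309  0.     0.951]
 [-0.951 -0.     0.309]
 [ 0.    -1.     0.   ]]
bail  [[571.9308951  292.43058316 100.        ]
 [549.11827152 179.27721288 100.        ]
 [560.49603109 237.20872736 100.        ]]
bar [[698.06102878 262.90198149  70.        ]
 [673.73453656 175.05927093  70.        ]] lip [[447.93816544 322.90166513  49.        ]
 [433.75283801 210.02478971  49.        ]]
pan rim corners [[ 719.1701244   -97.01718805   75.        ]
 [ 713.1454397  -268.92009732   75.        ]
 [ 527.98511199 -265.74564167   75.        ]
 [ 529.95240253  -83.48007838   75.        ]]
cap,brass,timer,bottle [[ 719.74802991  238.15107698   10.        ]
 [ 390.9333642    30.52695295   10.        ]
 [ 805.41803283   11.04005138   10.        ]
 [ 588.11326005 -398.16932552   10.        ]]
tcp [ 208.3 -642.1  211.2] yaw_x -72.0 ydown [ 0. -0. -1.] shift [-746.8 -118.8  627.8] spin -72.0 q [-1.29  0.26  1.6  -0.    1.27 -0.04]
tcp [ 208.3 -642.1  211.2] yaw_x -72.0 ydown [ 0. -0. -1.] shift [  -0.5 -148.8   -1.3] spin 0 q [-1.29  0.26  1.6  -0.    1.27 -0.04]
```

```bash
python3 - <<'E'
import cv2
a=cv2.imread("pics/top0.png")[130:290,160:410]
cv2.imwrite("pics/crop0.png",cv2.resize(a,None,fx=3.2,fy=3.2,interpolation=cv2.INTER_CUBIC))
E
```

```text
(no output)
```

View pics/crop0.png

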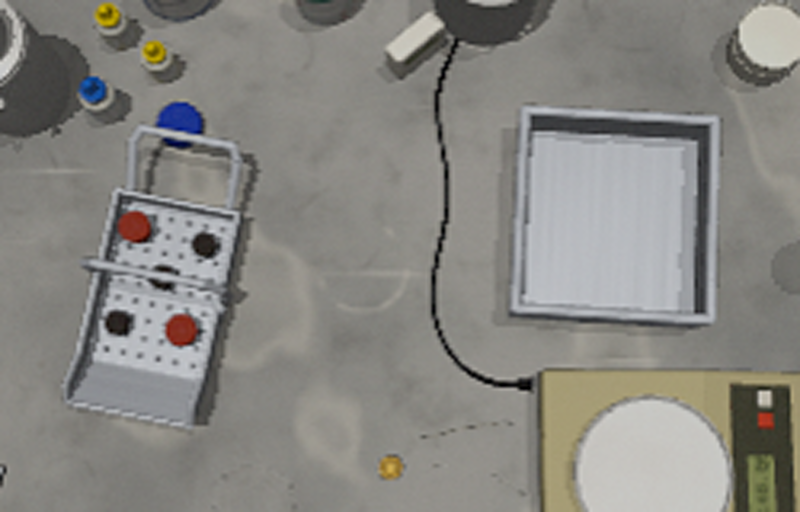

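The crop shows the pan's rim corners at about (323,163), (384,167), (383,231) and (320,228) in the original picture. The tray's x axis points towards the robot at a yaw of about 169°, and all five stoppers stand inside the tray. I'm moving above it for a close look.

Request:
{"method": "move_arm", "body": {"steps": [[[0,-50,0,0],[0,-100,0,0],[-50,-119,42,-5],[-728,-119,612,-61],[-728,-119,612,-61],[-728,-119,612,-61],[-728,-119,612,-61],[-728,-119,612,-61],[-728,-119,612,-61],[-728,-119,612,-61]]]}}

```text
clock: 1.7
tcp_pos: [358.2, -271.3, 327.5]
tcp_rot: [-1.566, 0.147, -0.149]
contact_force: [1.1, -0.7, 0.4]
grip_width: 88.2
```

```bash
python3 - <<'E'
from h import *
print(arm.get_state()["clock"]);go([565,240,330],-11)
E
```

```text
1.7
tcp [ 358.2 -271.3  327.5] yaw_x -10.8 ydown [ 0.001 -0.001 -1.   ] shift [107.5  -2.6 541. ] spin 0.2 q [-0.7  -0.23  1.89  0.    1.47 -0.52]
```

Request:
{"method": "move_arm", "body": {"steps": [[[108,-2,541,0],[108,-2,541,0],[108,-2,541,0],[108,-2,541,0],[108,-2,541,0],[108,-2,541,0],[108,-2,541,0],[108,-2,541,0],[108,-2,541,0],[108,-2,541,0]]]}}

```text
clock: 2.7
tcp_pos: [548.1, 191.6, 329.3]
tcp_rot: [-1.565, 0.15, -0.151]
contact_force: [1.6, -0.5, -0.4]
grip_width: 88.3
```

Request:
{"method": "move_arm", "body": {"steps": [[[0,0,50,0],[0,0,50,0],[0,0,50,0]]]}}

```text
clock: 3.0
tcp_pos: [557.0, 239.4, 328.3]
tcp_rot: [-1.567, 0.15, -0.148]
contact_force: [0.1, -0.3, 0.1]
grip_width: 88.0
```

```bash
python3 - <<'E'
from h import *
go([565,240,330],-11)
s=arm.get_state();c=arm.capture("wrist");print(np.round(c["mount"],2),c["vfov"]);M=cam(c,s);print("cam",M.round(2))
cv2.imwrite("pics/w1.png",c["image"])
np.savez("w1.npz",M=M);
import pickle;pickle.dump((s,{k:v for k,v in c.items()}),open("w1.pkl","wb"))
for q in["tray_bail","tray_bar","bung_1_c","bung_2_c","blue_cap"]:
    for d in arm.search_frame(q,c)[:3]: print(q,round(d["score"],2),np.round(d["rect"]))
E
```

```text
tcp [557.  239.4 328.3] yaw_x -10.9 ydown [-0.001 -0.001 -1.   ] shift [ 7.8 -1.7  2.1] spin 0.1 q [ 0.37  0.09  1.6  -0.    1.46  0.56]
[[   1.     -0.     -0.     -0.36]
 [  -0.      0.28   -0.96 -173.53]
 [   0.      0.96    0.28   73.22]
 [   0.      0.      0.      1.  ]] 71.40812211458315
cam [[ 9.8000e-01  1.8000e-01  5.0000e-02  5.7064e+02]
 [-1.9000e-01  9.4000e-01  2.8000e-01  3.1154e+02]
 [-0.0000e+00 -2.8000e-01  9.6000e-01  5.0177e+02]
 [ 0.0000e+00  0.0000e+00  0.0000e+00  1.0000e+00]]
tray_bail 0.64 [195. 117. 380. 212.]
tray_bar 0.78 [194. 121. 379. 210.]
tray_bar 0.38 [246. 139. 260. 148.]
bung_1_c 0.61 [198. 118. 381. 212.]
bung_1_c 0.59 [304. 176. 318. 191.]
bung_2_c 0.82 [307. 130. 320. 150.]
bung_2_c 0.39 [245. 133. 262. 145.]
blue_cap 0.65 [363. 135. 392. 160.]
```

View pics/w1.png

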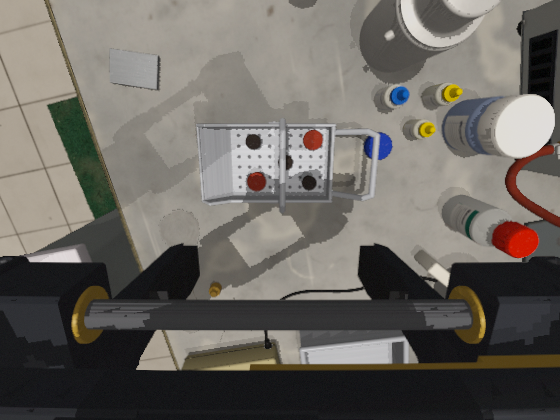

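The wrist picture shows the tray lying level, with the bail at column 282 (rows 121–208), the bar at about (374,164) and the lip at about (201,162). I'll fit the poses of both the tray and the pan.

```bash
cat > fit.py <<'E'
from h import *
from scipy.optimize import least_squares
def fit(c,M,P,px,x0):
    P=np.array(P,float);px=np.array(px,float)
    def w(v):
        return np.c_[P[:,:2]@np.array([[np.cos(v[2]),np.sin(v[2])],[-np.sin(v[2]),np.cos(v[2])]])+v[:2],P[:,2]]
    r=least_squares(lambda v:(proj(c,M,w(v))-px).ravel(),x0,x_scale=[10,10,.1],loss="soft_l1")
    return r.x,(proj(c,M,w(r.x))-px).round(1)
E
python3 - <<'E'
from fit import *
import pickle
s,c=pickle.load(open("w1.pkl","rb"));M=cam(c,s)
# tray y: x points image-left ; z up -> y points image-down
P=[[-12,0,100],[-148,0,70],[115,-60,49],[115,60,49],[-90,-60,50],[-90,60,50]]
px=[[282,164],[374,164],[199,126],[204,199],[332,126],[333,202]]
v,e=fit(c,M,P,px,[560,240,np.radians(169)]);print("tray",v[:2].round(1),np.degrees(v[2]).round(1),e.tolist())
bung=[[253,142],[313,140],[288,161],[257,182],[309,183]]
b=back(c,M,bung,41)[:,:2]-v[:2];a=v[2];print("bungs in tray",(b@np.array([[np.cos(a),-np.sin(a)],[np.sin(a),np.cos(a)]])).round())
Rz=lambda p:np.array([np.cos(a)*p[0]-np.sin(a)*p[1],np.sin(a)*p[0]+np.cos(a)*p[1]])+v[:2]
bp=Rz([-12,0]);print("bail",bp)
go([*bp,81],np.degrees(a))
c=arm.capture("top");M=cam(c)
P=[[95,90,72],[95,-90,72],[-95,-90,72],[-95,90,72]];P=[[x+np.sign(x)*3,y+np.sign(y)*3,z] for x,y,z in P]
v2,e=fit(c,M,P,[[323.1,163.1],[384.4,166.6],[383.1,231.3],[319.7,228.4]],[632,-182,0]);print("pan",v2[:2].round(1),np.degrees(v2[2]).round(2),e.tolist())
P=[[-12,0,100],[-148,47,70],[-148,-47,70],[115,-60,49],[115,60,49]]
v,e=fit(c,M,P,[[209,216],[234.4,175.9],[202,170.6],[181.3,255.6],[220.6,262.5]],[560,240,np.radians(169)]);print("tray top",v[:2].round(1),np.degrees(v[2]).round(1),e.tolist())
E
```

```text
tray [553.1 250.9] 170.0 [[0.8, 5.1], [0.4, 0.7], [-2.1, -0.9], [-0.3, 3.5], [2.3, -3.0], [-1.6, -1.1]]
bungs in tray [[ 33. -33.]
 [-60. -35.]
 [-21.  -3.]
 [ 29.  29.]
 [-55.  32.]]
bail [564.96578803 248.82950602]
tcp [557.3 237.  329.5] yaw_x -11.1 ydown [ 0.001  0.    -1.   ] shift [  5.  248.5  13. ] spin -1.1 q [ 0.36  0.08  1.6  -0.    1.46  0.56]
pan [ 622.9 -177.2] -3.0 [[-0.7, 0.1], [0.5, -0.2], [0.5, 0.5], [-0.3, -0.3]]
tray top [550.1 248.1] 169.6 [[-2.0, -0.5], [-0.4, -0.3], [1.5, -0.6], [0.0, 0.5], [0.4, 1.1]]
```

Request:
{"method": "move_arm", "body": {"steps": [[[4,50,11,-1],[4,100,11,-1],[4,150,11,-1],[4,190,11,-1],[4,220,11,-1],[4,240,11,-1],[4,248,11,-1],[4,248,11,-1]]], "gripper": 88}}

```text
clock: 4.15
tcp_pos: [562.6, 247.6, 79.9]
tcp_rot: [-1.567, 0.14, -0.136]
contact_force: [-0.6, 0.2, -0.0]
grip_width: 88.1
```

Request:
{"method": "move_arm", "body": {"steps": [[[0,0,0,0],[0,0,0,0],[0,0,0,0],[0,0,0,0],[0,0,0,0],[0,0,0,0],[0,0,0,0],[0,0,0,0]]], "gripper": 0, "squeeze": 18}}

```text
clock: 4.95
tcp_pos: [563.3, 248.5, 80.9]
tcp_rot: [-1.566, 0.137, -0.137]
contact_force: [0.1, -0.6, -1.0]
grip_width: 26.0
```

```bash
python3 - <<'E'
from h import *
go([564,247.5,81],-10.5);s=arm.get_state();print(s["grip_width"],s["contact_force"])
c=arm.capture("wrist");cv2.imwrite("pics/w2.png",c["image"])
E
```

```text
tcp [563.3 248.5  80.9] yaw_x -10.0 ydown [-0. -0. -1.] shift [ 0.9 -0.1 -0.8] spin 0.5 q [0.37 0.26 1.86 0.   1.02 0.55]
26.015542963669095 [ 0.12949405 -0.55022022 -1.01361783]
```

View pics/w2.png

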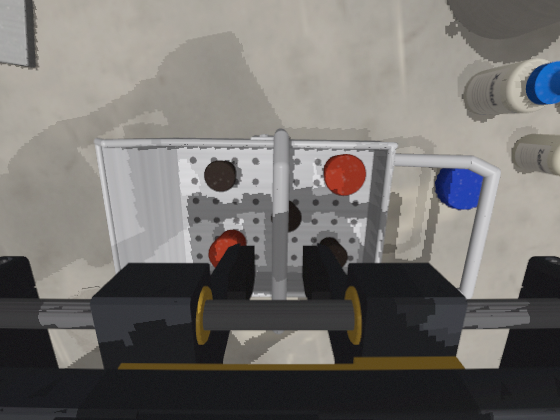

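The fingers are still closing, at 26 mm, with the rod (column 282) centred between them.

Request:
{"method": "move_arm", "body": {"steps": [[[0,0,0,0],[0,0,0,0],[0,0,0,0],[0,0,0,0],[0,0,0,0]]]}}

```text
clock: 5.5
tcp_pos: [563.3, 248.5, 80.9]
tcp_rot: [-1.566, 0.137, -0.137]
contact_force: [0.4, 0.1, -0.2]
grip_width: 0.5
```

Request:
{"method": "move_arm", "body": {"steps": [[[0,-5,0,0],[0,-15,0,0],[0,-30,0,0],[0,-50,0,0],[0,-70,0,0],[0,-90,0,0],[0,-105,0,0],[0,-115,0,0],[0,-120,0,0],[0,-120,0,0]]]}}

```text
clock: 6.5
tcp_pos: [563.6, 248.6, 201.7]
tcp_rot: [-1.566, 0.137, -0.138]
contact_force: [0.3, 0.4, 0.4]
grip_width: 0.5
```

```bash
python3 - <<'E'
from h import *
s=arm.get_state();print(s["clock"],s["grip_width"],np.round(s["contact_force"],1),np.round(s["ft_torque"],2))
# hook target: tray yaw, bail above notch
a=np.radians(-3.0);px=np.array([np.cos(a),np.sin(a)]);py=np.array([-np.sin(a),np.cos(a)]);pan=np.array([622.9,-177.2])
bead=pan+88.5*py
for n,o in (("pre",77),):
    b=bead+o*py; print(n,b); go([b[0],b[1],200],90-3)
E
```

```text
6.5 0.526601636910935 [0.3 0.4 0.4] [-0.04 -0.09 -0.02]
pre [631.56160076 -11.926812  ]
tcp [563.6 248.6 201.7] yaw_x -10.0 ydown [ 0.001  0.    -1.   ] shift [ 112.3    1.6 -244.7] spin 83.0 q [ 0.37  0.16  1.75 -0.    1.23  0.55]
```

The grip missed: the width went to 0.5 mm. I'll look again from here and check where the grasp point lies relative to the rod.

```bash
python3 - <<'E'
from h import *
s=arm.get_state();c=arm.capture("wrist");M=cam(c,s);cv2.imwrite("pics/w3.png",c["image"])
import pickle;pickle.dump((s,c),open("w3.pkl","wb"))
g=T(s["tcp_pos"],s["tcp_rot"])
print("tcp px",proj(c,M,g[:3,3]),"grasp px",proj(c,M,(g@[0,-19,0,1])[:3]))
# same relative pixels hold for w2; predicted bail ends in w2 pose
g2=T([563.3,248.5,80.9],[-1.566,.137,-.137]);M2=g2@np.array(c["mount"])
print("fingers w2: tcp,grasp",proj(c,M2,[(g2@[0,k,0,1])[:3] for k in(0,-19)]))
a=np.radians(170);v=np.array([553,251])
for y in(-50,0,50):
  p=v+[np.cos(a)*-12-np.sin(a)*y,np.sin(a)*-12+np.cos(a)*y]
  print(y,proj(c,M2,[*p,100]),proj(c,M,[*p,100]))
c=arm.capture("top");cv2.imwrite("pics/top1.png",c["image"][100:340,130:420])
E
```

```text
tcp px [[278.47716808 241.20339988]] grasp px [[278.52826328 254.04704889]]
fingers w2: tcp,grasp [[278.47716808 241.20339988]
 [278.52826328 254.04704889]]
-50 [[281.33657259 166.48358684]] [[279.50806488 147.66589711]]
0 [[280.99193315 253.0439243 ]] [[279.41858577 199.88193382]]
50 [[280.69361331 325.87223468]] [[279.3361716  247.19052014]]
```

View pics/w3.png

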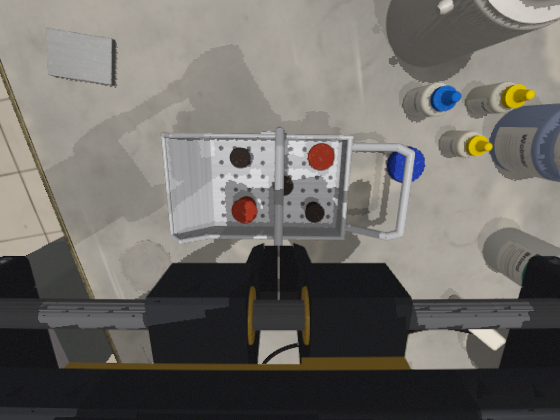

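The tray hasn't moved: the bail is at column 279 (rows 128–240), and the fingers closed without catching the rod. I'll fit the tray with its height left free, using all three wrist views.

```bash
python3 - <<'E'
from fit import *
import pickle
s1,c1=pickle.load(open("w1.pkl","rb"));s3,c3=pickle.load(open("w3.pkl","rb"))
M1=cam(c1,s1);M3=cam(c3,s3);M2=T([563.3,248.5,80.9],[-1.566,.137,-.137])@np.array(c3["mount"])
obs=[(M1,[[115,-60,49],[115,60,49],[-90,-60,50],[-90,60,50],[-148,0,70]],[[199,126],[204,199],[332,126],[333,202],[374,164]]),
(M3,[[115,-60,49],[115,60,49],[-90,-60,50],[-90,60,50]],[[164,136],[176,239],[351,135],[347,237]]),
(M2,[[115,-60,49],[-90,-60,50]],[[99,143],[396,145]])]
def w(v,P):
    P=np.array(P,float);return P@R.from_euler("z",v[3]).as_matrix().T+v[:3]
r=least_squares(lambda v:np.concatenate([(proj(c1,M,w(v,P))-np.array(px)).ravel() for M,P,px in obs]),[553,251,0,2.97],x_scale=[10,10,10,.1],loss="soft_l1")
v=r.x;print(v.round(2),np.degrees(v[3]))
for M,P,px in obs: print((proj(c1,M,w(v,P))-np.array(px)).round(1).tolist())
# bail upper bend triangulation: rays
A=[];B=[]
for M,p in((M1,[282,121]),(M2,[281,133]),(M3,[280,129])):
    q=back(c1,M,[p],0)[0];o=M[:3,3];d=(q-o)/np.linalg.norm(q-o);Pm=np.eye(3)-np.outer(d,d);A.append(Pm);B.append(Pm@o)
X=np.linalg.lstsq(np.vstack(A),np.hstack(B),rcond=None)[0];print("bend",X)
for M in(M1,M2,M3):print(proj(c1,M,X))
print("bail ends pred",w(v,[[-12,-50,100],[-12,0,100],[-12,50,100]]))
# same fit on w1 network rects etc: check lens model with table items
E
```

```text
[ 5.5414e+02  2.4963e+02 -4.9000e-01  2.9700e+00] 170.1305455957219
[[-1.2, 0.0], [0.7, 4.2], [2.9, -2.4], [-0.9, -0.7], [1.0, 1.1]]
[[-0.1, -0.1], [-1.1, -0.7], [1.2, 0.4], [-1.7, 1.3]]
[[0.7, 0.6], [-0.5, -2.0]]
bend [576.9216783  311.8424065   -1.35607135]
[[281.97502318 120.89413262]]
[[281.26680794 132.59129293]]
[[279.8499436  129.41930951]]
bail ends pred [[574.53068908 296.82905624  99.50675423]
 [565.96049442 247.56901398  99.50675423]
 [557.39029976 198.30897172  99.50675423]]
```

View pics/top1.png

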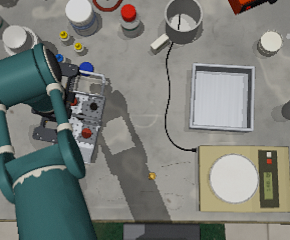

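```bash
python3 - <<'E'
import cv2,numpy as np
a=cv2.imread("pics/w2.png")[110:330,190:370];b=cv2.imread("pics/w3.png")[110:330,190:370]
cv2.imwrite("pics/z.png",cv2.resize(np.hstack([a,b]),None,fx=2.2,fy=2.6,interpolation=cv2.INTER_CUBIC))
E
```

```text
(no output)
```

View pics/z.png

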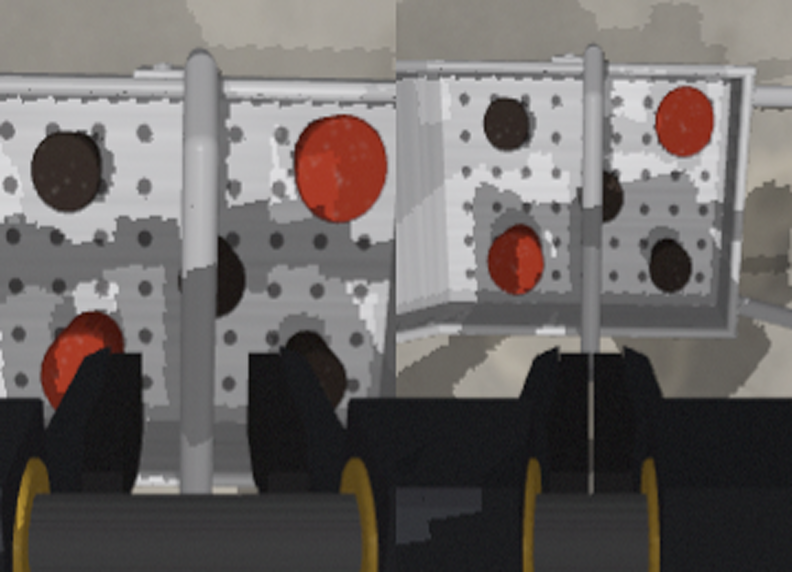

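```bash
python3 - <<'E'
from fit import *
import pickle
s1,c1=pickle.load(open("w1.pkl","rb"));s3,c3=pickle.load(open("w3.pkl","rb"))
M1=cam(c1,s1);M3=cam(c3,s3);M2=T([563.3,248.5,80.9],[-1.566,.137,-.137])@np.array(c3["mount"])
a=np.radians(170.1)
def w(p):return R.from_euler("z",a).apply(p)+[554,249.8,0]
for z in(60,80,100):
  for y in(-60,-50,50,60): print(z,y,[proj(c1,M,w([-12,y,z]))[0].round().tolist() for M in(M1,M2,M3)])
im=c1["image"]; print("w1 col 282 rows",[(r,im[r,282].tolist()) for r in range(114,128,1)],[(r,im[r,282].tolist()) for r in range(196,216,2)])
for n in("w2","w3"):
  im=cv2.imread(f"pics/{n}.png"); 
  for r in(160,180,200,220,240): print(n,r,im[r,262:302].mean(1).round().astype(int).tolist())
print(arm.get_state()["clock"])
E
```

```text
60 -60 [[283.0, 124.0], [282.0, 144.0], [280.0, 136.0]]
60 -50 [[283.0, 131.0], [282.0, 159.0], [280.0, 145.0]]
60 50 [[283.0, 198.0], [282.0, 292.0], [280.0, 234.0]]
60 60 [[284.0, 204.0], [282.0, 303.0], [280.0, 242.0]]
80 -60 [[283.0, 125.0], [283.0, 146.0], [281.0, 137.0]]
80 -50 [[283.0, 132.0], [283.0, 163.0], [281.0, 147.0]]
80 50 [[284.0, 201.0], [282.0, 308.0], [280.0, 240.0]]
80 60 [[284.0, 207.0], [282.0, 320.0], [280.0, 249.0]]
100 -60 [[283.0, 125.0], [283.0, 149.0], [281.0, 138.0]]
100 -50 [[283.0, 132.0], [283.0, 168.0], [281.0, 149.0]]
100 50 [[284.0, 205.0], [283.0, 327.0], [281.0, 248.0]]
100 60 [[284.0, 211.0], [283.0, 340.0], [281.0, 257.0]]
w1 col 282 rows [(114, [124, 132, 135]), (115, [125, 132, 136]), (116, [125, 131, 135]), (117, [124, 131, 135]), (118, [140, 140, 139]), (119, [143, 143, 142]), (120, [143, 142, 142]), (121, [143, 142, 141]), (122, [143, 142, 143]), (123, [143, 143, 142]), (124, [143, 141, 142]), (125, [142, 141, 142]), (126, [144, 142, 141]), (127, [143, 141, 141])] [(196, [126, 126, 126]), (198, [128, 128, 127]), (200, [127, 127, 126]), (202
[... 1481 characters left out ...]
38, 30, 36, 39, 50, 49, 44, 84, 139, 145, 145, 145, 146, 145, 146, 145, 145, 145]
w3 200 [140, 137, 142, 145, 145, 145, 136, 106, 104, 105, 105, 102, 89, 93, 97, 98, 97, 100, 99, 98, 95, 114, 143, 143, 144, 141, 136, 138, 141, 143, 143, 143, 142, 143, 142, 143, 143, 143, 141, 142]
w3 220 [141, 140, 140, 141, 141, 141, 141, 133, 104, 105, 105, 102, 98, 113, 121, 126, 130, 130, 125, 120, 111, 121, 143, 143, 143, 144, 142, 143, 143, 142, 143, 142, 143, 142, 142, 143, 142, 142, 143, 143]
w3 240 [158, 158, 158, 158, 158, 158, 157, 158, 160, 161, 161, 151, 112, 117, 121, 126, 132, 127, 124, 116, 127, 166, 166, 167, 167, 159, 124, 106, 106, 105, 106, 106, 105, 104, 104, 104, 104, 104, 104, 104]
6.6
```

The image shows the rod at z≈100. The fingertips appear about 11 px lower in the picture than a TCP at their very end would give, so they probably ended just above the rod. I'll go about 18 mm deeper, which still clears the stoppers, and grip again.

Request:
{"method": "move_arm", "body": {"steps": [[[2,0,0,0],[2,0,0,0],[2,0,0,0],[2,0,0,0],[2,30,0,0],[2,60,0,0],[2,90,0,0],[2,115,0,0],[2,132,0,0],[2,138,0,0]]], "gripper": 50}}

```text
clock: 7.6
tcp_pos: [563.5, 247.4, 60.3]
tcp_rot: [-1.568, 0.14, -0.134]
contact_force: [-0.8, -1.0, -0.9]
grip_width: 50.1
```

Request:
{"method": "move_arm", "body": {"steps": [[[0,0,0,0],[0,0,0,0],[0,0,0,0],[0,0,0,0],[0,0,0,0],[0,0,0,0],[0,0,0,0],[0,0,0,0]]], "gripper": 0, "squeeze": 18}}

```text
clock: 8.4
tcp_pos: [565.0, 248.4, 63.7]
tcp_rot: [-1.566, 0.138, -0.137]
contact_force: [-3.3, -0.1, 5.1]
grip_width: 8.4
```

Gripped at 8.4 mm, so I'm lifting.

Request:
{"method": "move_arm", "body": {"steps": [[[0,-3,0,0],[0,-8,0,0],[0,-16,0,0],[0,-28,0,0],[0,-44,0,0],[0,-60,0,0],[0,-76,0,0],[0,-88,0,0],[0,-96,0,0],[0,-100,0,0]]]}}

```text
clock: 9.4
tcp_pos: [565.8, 248.3, 164.4]
tcp_rot: [-1.566, 0.136, -0.139]
contact_force: [-0.3, 0.4, -3.3]
grip_width: 8.3
```

```bash
python3 - <<'E'
from h import *
s=arm.get_state();print(s["clock"],s["grip_width"],np.round(s["contact_force"],1),np.round(s["ft_torque"],2))
c=arm.capture("wrist");cv2.imwrite("pics/w4.png",c["image"])
a=np.radians(-3.0);py=np.array([-np.sin(a),np.cos(a)]);pan=np.array([622.9,-177.2]);bead=pan+88.5*py;print("bead",bead,"py",py)
b=bead+85*py;go([*b,180],87)
E
```

```text
9.4 8.303742325485967 [-0.3  0.4 -3.3] [-0.07 -0.13  0.02]
bead [627.53173213 -88.82128617] py [0.05233596 0.99862953]
tcp [565.8 248.3 164.4] yaw_x -10.0 ydown [ 0.002  0.001 -1.   ] shift [ 109.1  -15.7 -236.9] spin 83.0 q [0.37 0.19 1.78 0.   1.17 0.55]
```

View pics/w4.png

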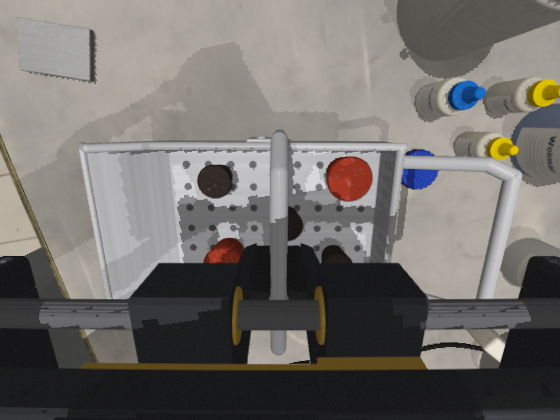

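Lifted level: the lip is at column 82 and the rear wall at 405, the same proportions as before, and the stoppers are standing. I'm now carrying it towards the pan while turning it.

Request:
{"method": "move_arm", "body": {"steps": [[[2,-3,-4,-2],[6,-6,-14,-6],[13,-9,-28,-11],[20,-12,-44,-17],[27,-15,-60,-24],[34,-15,-76,-30],[41,-15,-92,-36],[48,-15,-106,-42],[53,-15,-116,-46],[55,-15,-120,-48]]]}}

```text
clock: 10.45
tcp_pos: [598.2, 119.0, 176.8]
tcp_rot: [-1.508, -0.518, 0.521]
contact_force: [-0.4, 0.3, -3.5]
grip_width: 8.2
```

```bash
python3 - <<'E'
from h import *
go([632,-4,180],87)
E
```

```text
tcp [598.2 119.  176.8] yaw_x 38.0 ydown [-0.002 -0.001 -1.   ] shift [ -49.2   -3.2 -117.7] spin -49.0 q [ 0.16  0.17  1.79 -0.    1.19 -0.51]
```

Request:
{"method": "move_arm", "body": {"steps": [[[-2,0,-4,-2],[-6,0,-14,-6],[-12,0,-28,-11],[-19,0,-44,-17],[-26,0,-60,-24],[-32,0,-76,-30],[-39,0,-92,-36],[-44,0,-106,-42],[-47,0,-114,-47],[-49,0,-117,-49]]]}}

```text
clock: 11.45
tcp_pos: [631.6, -3.1, 176.7]
tcp_rot: [-1.232, -1.17, 1.173]
contact_force: [-0.6, 0.4, -4.0]
grip_width: 8.3
```

```bash
python3 - <<'E'
from h import *
s=arm.get_state();c=arm.capture("top");cv2.imwrite("pics/t5.png",cv2.resize(c["image"][120:290,180:420],None,fx=1.6,fy=1.6))
c=arm.capture("wrist");im=c["image"];t=cv2.imread("pics/t5.png")
t=cv2.copyMakeBorder(t,0,420-t.shape[0],0,0,cv2.BORDER_CONSTANT)
s2=cv2.resize(t,None,fx=.62,fy=.62); s2=cv2.copyMakeBorder(s2,0,420-s2.shape[0],0,0,cv2.BORDER_CONSTANT)
cv2.imwrite("pics/m5.png",np.hstack([im,s2]));print(im.shape,s2.shape)
import pickle;pickle.dump((s,c),open("w5.pkl","wb"))
go([632,-4,180],87);print(s["clock"],s["contact_force"],s["grip_width"])
E
```

```text
(420, 560, 3) (420, 238, 3)
tcp [631.3  -2.7 176.7] yaw_x 86.9 ydown [-0.002 -0.    -1.   ] shift [-1.3 -3.3 -0.8] spin -0.1 q [-0.04  0.21  1.74 -0.    1.2  -1.56]
11.45 [-0.57895058  0.35407099 -4.00657673] 8.324596720620086
```

View pics/m5.png

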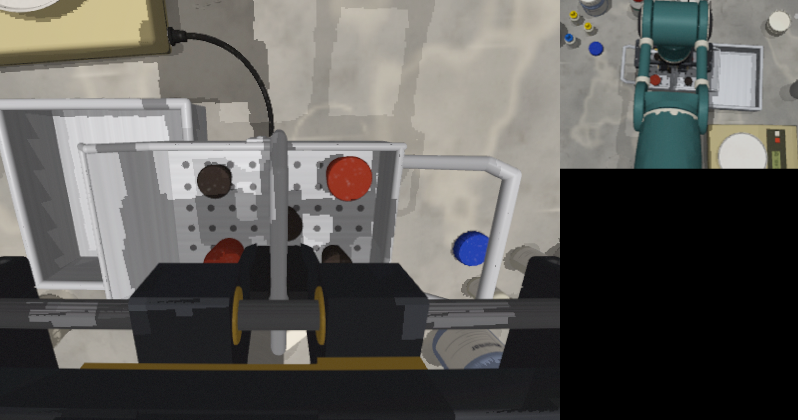

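The wrist view shows the pan's near outer rim corner at about (189,100), with its rim edge running left to (0,103). The lip is over the pan and the stoppers are still standing. I'll check the pan's pose from that corner.

```bash
python3 - <<'E'
from fit import *
import pickle
s,c=pickle.load(open("w5.pkl","rb"));M=cam(c,s)
print("corner",back(c,M,[[189,100],[3,103]],72))
a=np.radians(-3);Rz=np.array([[np.cos(a),-np.sin(a)],[np.sin(a),np.cos(a)]])
print("expected",[Rz@np.array(p)+[622.9,-177.2] for p in([-98,93.5],[-98,-93.5])])
# expected lip & rear corners for level tray held: bail at TCP xy, z=TCP+36.5
t=T(s["tcp_pos"],s["tcp_rot"])
g=t[:3,3]+[0,0,36.5]
y=np.radians(267)
for th in(-3,0,3):
    Q=R.from_euler("z",y)*R.from_euler("y",np.radians(th))
    print(th,[proj(c,M,g+Q.apply(np.array(p)-[-12,0,100]))[0].round().tolist() for p in([115,-60,49],[-90,-60,50],[-148,-47,70])])
E
```

```text
corner [[ 535.00035545  -78.29539886   72.        ]
 [ 527.34004752 -250.1420092    72.        ]]
expected [array([529.9277175 , -78.69921479]), array([ 520.14089369, -265.44293779])]
-3 [[68.0, 145.0], [395.0, 144.0], [500.0, 169.0]]
0 [[79.0, 144.0], [402.0, 145.0], [511.0, 171.0]]
3 [[89.0, 143.0], [408.0, 145.0], [524.0, 173.0]]
```

The corner's y agrees to within 0.5 mm, and the skid clears the bead by about 9 mm. I'm lowering to just above floor contact, then easing the skid towards the bead.

Request:
{"method": "move_arm", "body": {"steps": [[[0,5,0,0],[0,14,0,0],[0,25,0,0],[0,36,0,0],[0,44,0,0],[0,48,0,0],[0,50,0,0],[0,51,0,0],[0,51,0,0]]], "squeeze": 12}}

```text
clock: 12.45
tcp_pos: [632.3, -2.0, 127.3]
tcp_rot: [-1.234, -1.171, 1.17]
contact_force: [0.2, -0.4, -3.7]
grip_width: 8.5
```

Request:
{"method": "move_arm", "body": {"steps": [[[-2,0,0,0],[-4,0,0,0],[-5,0,0,0],[-6,0,0,0],[-7,0,0,0],[-8,0,0,0],[-8,0,0,0]]]}}

```text
clock: 13.15
tcp_pos: [631.5, -10.1, 126.9]
tcp_rot: [-1.234, -1.17, 1.17]
contact_force: [-0.1, 1.0, -4.2]
grip_width: 8.3
```

Request:
{"method": "move_arm", "body": {"steps": [[[-1,1,0,0],[-2,2.5,0,0],[0,4,0,0],[2,6,0,0],[4,8,0,0],[6,9.5,0,0],[6,9.5,0,0]]]}}

```text
clock: 13.85
tcp_pos: [632.1, -3.6, 117.3]
tcp_rot: [-1.234, -1.171, 1.17]
contact_force: [0.9, 1.8, -0.7]
grip_width: 8.5
```

Request:
{"method": "move_arm", "body": {"steps": [[[2,2,0,0],[4,5,0,0],[7,8,0,0],[9,11,0,0],[11,13,0,0],[13,16,0,0],[13,16,0,0]]]}}

```text
clock: 14.55
tcp_pos: [632.6, 9.5, 101.0]
tcp_rot: [-1.233, -1.171, 1.17]
contact_force: [1.0, 2.5, -0.1]
grip_width: 8.2
```

```bash
python3 - <<'E'
from h import *
s=arm.get_state();c=arm.capture("wrist");cv2.imwrite("pics/w6.png",c["image"]);
go([632,-4,100],87);print(s["clock"],s["contact_force"],s["grip_width"])
E
```

```text
tcp [632.5   9.3 101.2] yaw_x 87.0 ydown [-0.  0. -1.] shift [-13.3   1.2  -0.2] spin -0.0 q [-0.02  0.27  1.81  0.    1.06 -1.54]
14.55 [ 1.03162611  2.46818897 -0.14785386] 8.197188344680118
```

View pics/w6.png

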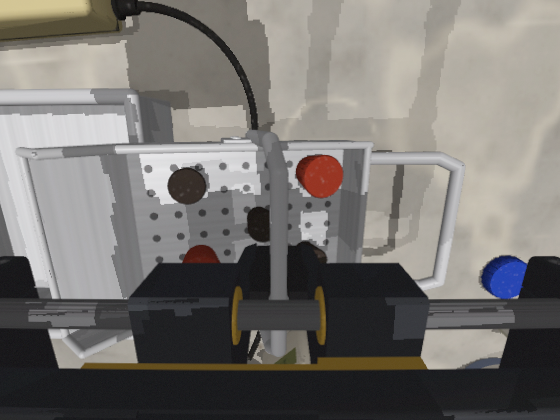

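The tray is hooked and tilting: lip high on the left at (25,152), rear going down, stoppers in place. I'll carry on down the arc until the rear skid lands.

Request:
{"method": "move_arm", "body": {"steps": [[[2,2,0,0],[4,5,0,0],[6,8,0,0],[8,11,0,0],[9.5,14,0,0],[10.5,16,0,0],[10.5,16,0,0]]]}}

```text
clock: 15.3
tcp_pos: [632.7, 19.7, 84.9]
tcp_rot: [-1.233, -1.17, 1.171]
contact_force: [-0.3, 1.8, -1.5]
grip_width: 8.4
```

Request:
{"method": "move_arm", "body": {"steps": [[[0.5,1,0,0],[1,2,0,0],[1.5,3,0,0],[1.5,3,0,0]]]}}

```text
clock: 15.7
tcp_pos: [633.5, 20.2, 84.2]
tcp_rot: [-1.235, -1.17, 1.171]
contact_force: [-3.4, -2.0, 6.4]
grip_width: 8.5
```

The upward force and stalled z mean the rear skid is down. I'm easing off, opening and lifting away.

Request:
{"method": "move_arm", "body": {"steps": [[[0,-2,0,0],[0,-2,0,0],[0,-2,0,0],[0,-2,0,0],[0,-2,0,0]]], "gripper": 40}}

```text
clock: 16.2
tcp_pos: [633.0, 21.0, 84.2]
tcp_rot: [-1.233, -1.17, 1.171]
contact_force: [0.8, -0.3, -0.4]
grip_width: 39.8
```

Request:
{"method": "move_arm", "body": {"steps": [[[0,-20,0,0],[0,-50,0,0],[0,-90,0,0],[0,-130,0,0],[0,-160,0,0],[30,-170,0,0],[60,-170,0,0],[80,-170,0,0],[80,-170,0,0]]]}}

```text
clock: 17.1
tcp_pos: [637.3, 103.3, 254.4]
tcp_rot: [-1.232, -1.173, 1.172]
contact_force: [-1.0, -0.1, -0.1]
grip_width: 39.9
```

```bash
python3 - <<'E'
from h import *
import pickle
s=arm.get_state();c=arm.capture("wrist");M=cam(c,s);cv2.imwrite("pics/w7.png",c["image"]);pickle.dump((s,c),open("w7.pkl","wb"))
for q in["bung_1_c","bung_2_c","tray_bar","pan","blue_cap"]:
    for d in arm.search_frame(q,c)[:4]: print(q,round(d["score"],2),np.round(d["rect"]))
t=arm.capture("top");cv2.imwrite("pics/t7.png",t["image"])
# expected bar position
a=np.radians(-3);py=np.array([-np.sin(a),np.cos(a)]);bead=np.array([622.9,-177.2])+88.5*py+0
for x in(0,):
    b=bead+218.8*py;print("bar expected",b,35)
    print("proj",proj(c,M,[[b[0]-47,b[1]+2,35],[b[0],b[1],35],[b[0]+47,b[1]-2,35]]))
go([b[0],b[1],190],87);print(s["clock"],s["contact_force"],s["grip_width"])
E
```

```text
bung_1_c 0.55 [218. 193. 237. 211.]
bung_2_c 0.62 [217. 141. 240. 166.]
pan 0.61 [  0. 102. 156. 261.]
blue_cap 0.72 [361. 214. 386. 244.]
blue_cap 0.21 [217. 141. 239. 165.]
bar expected [638.98283935 129.67885603] 35
proj [[297.70302516 143.04012895]
 [297.28818013 178.31146636]
 [296.88939921 211.34331586]]
tcp [637.3  99.9 254.3] yaw_x 86.9 ydown [-0. -0. -1.] shift [29.9 64.3 -0.1] spin -0.1 q [ 0.12  0.19  1.62 -0.    1.34 -1.4 ]
17.1 [-1.00048472 -0.11223332 -0.14513302] 39.89286810111526
```

View pics/w7.png

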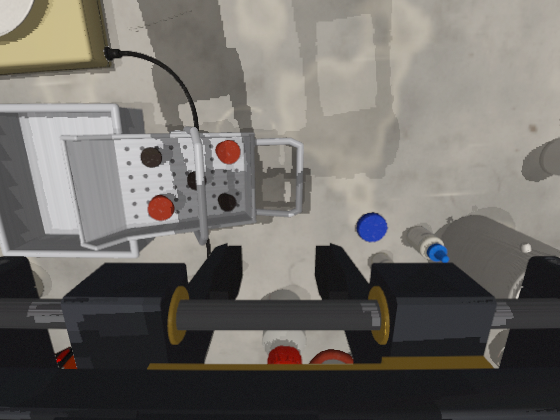

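All five stoppers are in the leaning tray: blacks at (151,157), (192,181), (227,202) and reds at (228,152), (160,208). The bar is centred at (299,178) against a predicted (297,178). I'm moving over the bar and descending carefully.

Request:
{"method": "move_arm", "body": {"steps": [[[15,10,0,0],[31,40,0,0],[31,80,0,0],[31,120,0,0],[31,155,0,0],[31,185,0,0],[31,208,0,0],[31,220,0,0],[31,225,0,0],[31,225,0,0]]]}}

```text
clock: 18.45
tcp_pos: [638.9, 132.1, 29.1]
tcp_rot: [-1.233, -1.17, 1.17]
contact_force: [-0.3, 0.2, 1.1]
grip_width: 39.7
```

Request:
{"method": "move_arm", "body": {"steps": [[[0,6,0,0],[0,12,0,0],[0,17,0,0],[0,21,0,0],[0,24,0,0],[0,26,0,0],[0,26,0,0]]]}}

```text
clock: 19.15
tcp_pos: [638.7, 131.8, 3.1]
tcp_rot: [-1.233, -1.17, 1.171]
contact_force: [-0.3, 0.2, -0.8]
grip_width: 40.1
```

Request:
{"method": "move_arm", "body": {"steps": [[[0,0,0,0],[0,0,0,0],[0,0,0,0],[0,0,0,0],[0,0,0,0],[0,0,0,0]]], "gripper": 0, "squeeze": 10}}

```text
clock: 19.75
tcp_pos: [639.2, 131.9, 3.7]
tcp_rot: [-1.234, -1.171, 1.17]
contact_force: [-0.4, -0.7, 1.1]
grip_width: 8.7
```

Bar gripped (8.7 mm). I'll work out the arc in blocks.

```bash
python3 - <<'E'
import numpy as np
Rr=221.6;f=lambda p:Rr*np.array([np.cos(np.radians(p)),-np.sin(np.radians(p))])
for a,n,st in((-9,10,2.5),(16,10,2.5),(41,10,1.5),(56,10,1.5),(71,10,1.5),(86,10,1.5),(101,7,1.5)):
    print("phi",a-16,"->",a-16+n*st,[(f(a+st*k)-f(a)).round(1).tolist() for k in range(1,n+1)])
E
```

```text
phi -25 -> 0.0 [[1.3, -9.6], [2.2, -19.2], [2.7, -28.9], [2.7, -38.5], [2.3, -48.2], [1.5, -57.8], [0.3, -67.4], [-1.3, -76.9], [-3.4, -86.4], [-5.9, -95.7]]
phi 0 -> 25.0 [[-2.9, -9.2], [-6.1, -18.3], [-9.8, -27.3], [-13.8, -36.1], [-18.3, -44.7], [-23.1, -53.1], [-28.2, -61.2], [-33.7, -69.2], [-39.6, -76.9], [-45.8, -84.3]]
phi 25 -> 40.0 [[-3.9, -4.3], [-7.8, -8.6], [-11.9, -12.7], [-16.1, -16.7], [-20.4, -20.6], [-24.8, -24.4], [-29.3, -28.0], [-33.9, -31.6], [-38.6, -35.0], [-43.3, -38.3]]
phi 40 -> 55.0 [[-4.9, -3.2], [-9.8, -6.2], [-14.8, -9.2], [-19.9, -11.9], [-25.0, -14.6], [-30.3, -17.1], [-35.6, -19.5], [-40.9, -21.7], [-46.3, -23.9], [-51.8, -25.8]]
phi 55 -> 70.0 [[-5.5, -1.8], [-11.1, -3.5], [-16.7, -5.0], [-22.3, -6.4], [-28.0, -7.6], [-33.7, -8.7], [-39.4, -9.6], [-45.1, -10.4], [-50.9, -11.1], [-56.7, -11.5]]
phi 70 -> 85.0 [[-5.8, -0.3], [-11.6, -0.5], [-17.4, -0.5], [-23.2, -0.4], [-29.0, -0.1], [-34.8, 0.3], [-40.5, 0.9], [-46.3, 1.6], [-52.0, 2.5], [-57.7, 3.5]]
phi 85 -> 95.5 [[-5.7, 1.2], [-11.3, 2.5], [-16.9, 4.0], [-22.5, 5.6], [-28.0, 7.4], [-33.5, 9.3], [-38.9, 11.3]]
```

Request:
{"method": "move_arm", "body": {"steps": [[[0.3,-3,0,0],[1,-9,0,0],[2,-18,0,0],[2.5,-28,0,0],[2.5,-38,0,0],[2,-48,0,0],[1,-57,0,0],[0,-66,0,0],[-1.5,-76,0,0],[-1.5,-76,0,0]]]}}

```text
clock: 20.75
tcp_pos: [640.2, 130.0, 81.6]
tcp_rot: [-1.236, -1.172, 1.169]
contact_force: [0.5, 1.8, -0.5]
grip_width: 8.4
```

```bash
python3 - <<'E'
from h import *
s=arm.get_state();c=arm.capture("wrist");print(s["clock"],np.round(s["contact_force"],1),np.round(s["tcp_pos"],1),s["grip_width"]);M=cam(c,s);cv2.imwrite("pics/w8.png",c["image"])
for q in["bung_1_c","bung_2_c","tray_bar","pan"]:
    for d in arm.search_frame(q,c)[:4]: print(q,round(d["score"],2),np.round(d["rect"]))
# predicted bar in image if held at TCP+31
t=np.array(s["tcp_pos"])
py=np.array([.0523,.9986,0]);px=np.array([.9986,-.0523,0])
print("rod ends",proj(c,M,[t+[0,0,31]+k*px for k in(-44,44)]))
im=c["image"];r=150;
E
```

```text
20.75 [ 0.5  1.8 -0.5] [640.2 130.   81.6] 8.35765343138532
bung_1_c 0.63 [114. 262. 153. 298.]
bung_2_c 0.94 [ 91. 161. 157. 218.]
tray_bar 0.76 [  2. 130. 288. 364.]
rod ends [[277.57601791 183.61047587]
 [277.62963615 331.63786144]]
```

Request:
{"method": "move_arm", "body": {"steps": [[[-2,-9,0,0],[-4.5,-19,0,0],[-7.5,-28,0,0],[-10.5,-37,0,0],[-14,-46,0,0],[-18,-55,0,0],[-22.5,-63.5,0,0],[-27.5,-72,0,0],[-32.5,-80,0,0],[-38,-88,0,0]]]}}

```text
clock: 22.0
tcp_pos: [636.8, 91.8, 168.1]
tcp_rot: [-1.234, -1.17, 1.17]
contact_force: [-0.2, 1.2, -1.1]
grip_width: 8.5
```

Request:
{"method": "move_arm", "body": {"steps": [[[-3.5,-4.5,0,0],[-7,-9,0,0],[-11,-13.5,0,0],[-14.5,-18,0,0],[-18.5,-22,0,0],[-22.5,-26.5,0,0],[-27,-30.5,0,0],[-31,-34.5,0,0],[-35.5,-38,0,0],[-40,-42,0,0]]]}}

```text
clock: 23.0
tcp_pos: [635.2, 52.9, 210.6]
tcp_rot: [-1.234, -1.172, 1.169]
contact_force: [0.4, 5.5, 3.0]
grip_width: 8.8
```

Request:
{"method": "move_arm", "body": {"steps": [[[-4.5,-3.5,0,0],[-9,-7,0,0],[-13.5,-10,0,0],[-18.5,-13.5,0,0],[-23.5,-16.5,0,0],[-28.5,-19,0,0],[-33.5,-21.5,0,0],[-38.5,-24,0,0],[-44,-26.5,0,0],[-49,-28.5,0,0]]]}}

```text
clock: 24.0
tcp_pos: [632.9, 3.7, 240.5]
tcp_rot: [-1.235, -1.173, 1.168]
contact_force: [-0.5, 5.9, 9.8]
grip_width: 8.5
```

The push has grown to y 5.9 N and z 9.8 N, so my radius is a bit short. I'm easing out radially and checking the pan hasn't moved.

Request:
{"method": "move_arm", "body": {"steps": [[[1,-3,0,0],[1,-3,0,0]]]}}

```text
clock: 24.2
tcp_pos: [632.0, 3.6, 240.7]
tcp_rot: [-1.234, -1.169, 1.171]
contact_force: [1.0, 1.3, 0.3]
grip_width: 8.4
```

```bash
python3 - <<'E'
from h import *
s=arm.get_state();c=arm.capture("top");print(s["clock"],np.round(s["contact_force"],1),np.round(s["tcp_pos"],1))
cv2.imwrite("pics/t9.png",c["image"])
a=cv2.imread("pics/top0.png");b=c["image"]
# right/bottom pan edges by template shift
for n,(y0,y1,x0,x1) in dict(right=(180,225,372,392),botright=(215,240,360,392),topright=(158,180,360,392)).items():
    t=a[y0:y1,x0:x1];r=cv2.matchTemplate(b[y0-10:y1+10,x0-10:x1+10],t,cv2.TM_CCOEFF_NORMED);_,m,_,l=cv2.minMaxLoc(r);print(n,round(m,2),l[0]-10,l[1]-10)
E
```

```text
24.2 [1.  1.3 0.3] [632.    3.6 240.7]
right 1.0 0 0
botright 1.0 0 0
topright 1.0 0 0
```

The pan hasn't moved at all and the forces are back to near zero. Continuing.

Request:
{"method": "move_arm", "body": {"steps": [[[-5,-2.5,0,0],[-10.5,-4.5,0,0],[-16,-6.5,0,0],[-21.5,-8.5,0,0],[-27,-10,0,0],[-33,-11.5,0,0],[-38.5,-13,0,0],[-44,-14.5,0,0],[-49.5,-15.5,0,0],[-55,-16.5,0,0]]]}}

```text
clock: 25.25
tcp_pos: [629.2, -50.9, 257.4]
tcp_rot: [-1.234, -1.17, 1.17]
contact_force: [0.5, 0.3, 0.7]
grip_width: 8.3
```

Request:
{"method": "move_arm", "body": {"steps": [[[-6,-0.8,0,0],[-11.5,-1.5,0,0],[-17.5,-2,0,0],[-23,-2.5,0,0],[-29,-2.7,0,0],[-35,-2.7,0,0],[-40.5,-2.5,0,0],[-46,-2,0,0],[-52,-1.5,0,0],[-58,-0.8,0,0]]]}}

```text
clock: 26.25
tcp_pos: [626.4, -108.9, 258.7]
tcp_rot: [-1.234, -1.171, 1.17]
contact_force: [-0.4, 0.5, 3.4]
grip_width: 8.0
```

Request:
{"method": "move_arm", "body": {"steps": [[[-7.5,0.5,0,0],[-15,1.5,0,0],[-23,3,0,0],[-30.5,5,0,0],[-38,7,0,0],[-45.5,9,0,0],[-52.5,11.5,0,0],[-60,14.5,0,0],[-60,14.5,0,0],[-60,14.5,0,0]]]}}

```text
clock: 27.25
tcp_pos: [623.1, -168.4, 243.6]
tcp_rot: [-1.234, -1.17, 1.17]
contact_force: [0.3, 0.6, -0.6]
grip_width: 8.6
```

```bash
python3 - <<'E'
from h import *
s=arm.get_state();print(s["clock"],np.round(s["contact_force"],1),np.round(s["tcp_pos"],1),s["grip_width"])
t=np.array(s["tcp_pos"]);o=(t[:2]-[627.5,-88.8])@[.0523,.9986];u=t[2]+31-70;print("psi",np.degrees(np.arctan2(u,o)),np.hypot(o,u))
for n in("wrist","top"):
    c=arm.capture(n);cv2.imwrite(f"pics/{n}10.png",c["image"]);M=cam(c,s)
    for q in["bung_1_c","bung_2_c"]:
        for d in arm.search_frame(q,c)[:4]:
            r=d["rect"];print(n,q,round(d["score"],2),np.round(r),back(c,M,[[(r[0]+r[2])/2,(r[1]+r[3])/2]],20)[0].round())
E
```

```text
27.25 [ 0.3  0.6 -0.6] [ 623.1 -168.4  243.6] 8.627534379433293
psi 111.30056952890041 219.56368009562482
wrist bung_1_c 0.63 [277. 155. 288. 169.] [ 602. -162.   20.]
wrist bung_2_c 0.52 [285. 113. 306. 128.] [ 549. -142.   20.]
```

The viewer limit is reached, so I'll count the stoppers by colour.

```bash
python3 - <<'E'
from h import *
s=arm.get_state()
im=cv2.imread("pics/wrist10.png");hsv=cv2.cvtColor(im,cv2.COLOR_BGR2HSV)
c=arm.capture("wrist");M=cam(c,s)
red=(((hsv[...,0]<8)|(hsv[...,0]>172))&(hsv[...,1]>130)&(hsv[...,2]>60)).astype(np.uint8)
dark=((im.max(2)<75)&(im.min(2)>8)).astype(np.uint8)
# expected geometry: pan interior corners & lip
a=np.radians(-3);Rz=np.array([[np.cos(a),-np.sin(a)],[np.sin(a),np.cos(a)]])
for nm,z in(("floor",3),("rim",75)): print(nm,[proj(c,M,[*(Rz@np.array(p)+[622.9,-177.2]),z])[0].round().tolist() for p in([-92,87],[-92,-87],[92,-87],[92,87])])
for nm,m in(("red",red),("dark",dark)):
    n,l,st,ce=cv2.connectedComponentsWithStats(m)
    print(nm,[(st[i][:4].tolist(),int(st[i][4]),back(c,M,[ce[i]],18)[0][:2].round().tolist()) for i in range(1,n) if st[i][4]>40 and ce[i][1]<300])
E
```

```text
floor [[336.0, 108.0], [207.0, 108.0], [215.0, 235.0], [329.0, 235.0]]
rim [[348.0, 105.0], [191.0, 105.0], [203.0, 256.0], [338.0, 256.0]]
red [([136, 19, 13, 16], 166, [429.0, -324.0]), ([281, 112, 25, 16], 283, [549.0, -144.0]), ([230, 155, 24, 22], 429, [606.0, -216.0])]
dark [([325, 44, 71, 108], 758, [509.0, -46.0]), ([193, 66, 80, 7], 138, [483.0, -219.0]), ([114, 74, 40, 5], 67, [484.0, -345.0]), ([247, 135, 14, 23], 187, [576.0, -200.0]), ([274, 157, 14, 17], 84, [606.0, -164.0]), ([534, 215, 15, 25], 76, [714.0, 212.0])]
```

Two reds and two blacks show in the pan, with the fifth hidden. I'll tip a little further with a gentle rock, then look again on the way down.

Request:
{"method": "move_arm", "body": {"steps": [[[-7,3,0,0],[-14,6,0,0],[-18,7.5,0,0],[-12,5,0,0],[-18,7.5,0,0],[-12,5,0,0],[-18,7.5,0,0],[-18,7.5,0,0]]]}}

```text
clock: 28.4
tcp_pos: [622.4, -186.9, 236.4]
tcp_rot: [-1.235, -1.17, 1.171]
contact_force: [1.0, -2.0, 2.2]
grip_width: 8.4
```

```bash
cat > blobs.py <<'E'
from h import *
def blobs(tag,z=18,n="wrist"):
    s=arm.get_state();c=arm.capture(n);M=cam(c,s);im=c["image"];cv2.imwrite(f"pics/{tag}.png",im);hsv=cv2.cvtColor(im,cv2.COLOR_BGR2HSV)
    print(s["clock"],np.round(s["contact_force"],1),np.round(s["tcp_pos"],1),s["grip_width"])
    red=(((hsv[...,0]<8)|(hsv[...,0]>172))&(hsv[...,1]>130)&(hsv[...,2]>60)).astype(np.uint8)
    dark=((im.max(2)<75)&(im.min(2)>8)).astype(np.uint8)
    for nm,m in(("red",red),("dark",dark)):
        k,l,st,ce=cv2.connectedComponentsWithStats(m)
        print(nm,[(st[i][:4].tolist(),int(st[i][4]),back(c,M,[ce[i]],z)[0][:2].round().tolist()) for i in range(1,k) if st[i][4]>40 and ce[i][1]<300])
    for q in["bung_1_c","bung_2_c"]:
        for d in arm.search_frame(q,c)[:4]:
            r=d["rect"];print(q,round(d["score"],2),np.round(r),back(c,M,[[(r[0]+r[2])/2,(r[1]+r[3])/2]],z)[0].round())
    return s,c,M
E
python3 -c "
from blobs import *
blobs('w11')"
```

```text
28.4 [ 1.  -2.   2.2] [ 622.4 -186.9  236.4] 8.442738212563835
red [([150, 16, 13, 16], 177, [429.0, -322.0]), ([295, 111, 26, 18], 351, [550.0, -145.0]), ([244, 156, 23, 22], 421, [606.0, -217.0])]
dark [([342, 42, 70, 134], 822, [514.0, -45.0]), ([234, 62, 98, 8], 166, [483.0, -174.0]), ([145, 69, 67, 6], 101, [483.0, -301.0]), ([295, 111, 8, 17], 42, [547.0, -157.0]), ([250, 135, 25, 43], 309, [589.0, -204.0]), ([289, 192, 11, 22], 149, [660.0, -169.0]), ([549, 218, 11, 24], 73, [717.0, 209.0])]
bung_2_c 0.92 [296. 112. 322. 130.] [ 550. -144.   18.]
```

Request:
{"method": "move_arm", "body": {"steps": [[[7,-3,0,0],[18,-8,0,0],[32,-13,0,0],[46,-17,0,0],[60,-20,0,0],[74,-22,0,0],[89,-23.5,0,0],[104,-24,0,0],[119,-23,0,0],[134,-21,0,0]]]}}

```text
clock: 29.55
tcp_pos: [628.7, -51.0, 256.2]
tcp_rot: [-1.232, -1.169, 1.171]
contact_force: [0.1, 0.2, -2.3]
grip_width: 8.5
```

Request:
{"method": "move_arm", "body": {"steps": [[[10,2.2,0,0],[20,4.7,0,0],[30,7.7,0,0],[40,11.3,0,0],[50,15.3,0,0],[60,20,0,0],[70,25.2,0,0],[80,31.2,0,0],[90,37.8,0,0],[90,37.8,0,0]]]}}

```text
clock: 30.55
tcp_pos: [633.6, 39.4, 218.2]
tcp_rot: [-1.231, -1.171, 1.171]
contact_force: [0.6, 1.5, 0.7]
grip_width: 8.3
```

```bash
python3 -c "
from blobs import *
s,c,M=blobs('w12')
t=np.array(s['tcp_pos']);o=(t[:2]-[627.5,-88.8])@[.0523,.9986];u=t[2]+31-70;print('psi',np.degrees(np.arctan2(u,o)),np.hypot(o,u))
blobs('t12',18,'top')"
```

```text
30.55 [0.6 1.5 0.7] [633.6  39.4 218.2] 8.286985730211185
red [([110, 112, 30, 23], 426, [550.0, -149.0]), ([63, 158, 31, 24], 553, [607.0, -217.0])]
dark [([136, 0, 6, 29], 51, [435.0, -108.0]), ([102, 36, 138, 105], 957, [495.0, -59.0]), ([68, 63, 33, 4], 56, [483.0, -180.0]), ([0, 66, 67, 8], 129, [483.0, -244.0]), ([135, 121, 6, 9], 41, [555.0, -130.0]), ([79, 138, 21, 20], 237, [578.0, -199.0]), ([265, 147, 6, 13], 68, [598.0, 28.0])]
bung_2_c 0.57 [110. 112. 139. 137.] [ 553. -147.   18.]
psi 54.403574175808785 220.42113977690818
30.7 [0.8 0.7 0.6] [633.9  37.5 219.4] 8.399925668504077
red [([211, 63, 14, 9], 99, [1062.0, 245.0]), ([144, 64, 16, 7], 80, [1062.0, 459.0]), ([222, 70, 39, 41], 213, [967.0, 156.0]), ([350, 71, 34, 44], 370, [968.0, -220.0]), ([391, 80, 31, 17], 54, [984.0, -363.0]), ([105, 105, 18, 18], 229, [902.0, 574.0]), ([251, 104, 15, 8], 81, [923.0, 112.0]), ([0, 141, 22, 10], 62, [788.0, 885.0]), ([359, 202, 9, 9], 69, [606.0, -217.0]), ([335, 218, 10, 8], 60, [556.0, -145.0]), ([11, 239, 28, 12], 187, [483.0, 812.0])]
dark [([0, 1, 32, 39], 287, [1220.0, 9
[... 657 characters left out ...]
], 86, [863.0, 825.0]), ([305, 116, 24, 36], 244, [832.0, -71.0]), ([232, 122, 4, 28], 53, [831.0, 187.0]), ([12, 126, 23, 15], 101, [828.0, 853.0]), ([160, 145, 22, 28], 181, [746.0, 371.0]), ([307, 157, 17, 33], 333, [710.0, -64.0]), ([471, 163, 13, 12], 84, [723.0, -569.0]), ([326, 166, 55, 62], 339, [686.0, -216.0]), ([89, 175, 24, 21], 311, [668.0, 601.0]), ([345, 185, 8, 9], 45, [658.0, -173.0]), ([412, 199, 16, 21], 81, [592.0, -381.0]), ([69, 201, 24, 20], 320, [588.0, 658.0]), ([285, 201, 25, 13], 77, [599.0, -14.0]), ([234, 202, 67, 39], 222, [550.0, 99.0]), ([353, 211, 8, 9], 49, [576.0, -197.0]), ([309, 212, 20, 9], 45, [576.0, -75.0]), ([389, 251, 20, 56], 696, [388.0, -316.0])]
```

```bash
python3 - <<'E'
import cv2,numpy as np
b=cv2.imread("pics/t12.png")[160:236,316:388]
g=b.max(2)
m=(g<85).astype(np.uint8)
k,l,st,ce=cv2.connectedComponentsWithStats(m)
for i in range(1,k):
    if st[i][4]>6: print(st[i].tolist(),(ce[i]+[316,160]).round(1))
print(g[18:66:2,4:62:2])
E
```

```text
[0, 0, 8, 28, 88] [317.8 173.3]
[10, 6, 55, 62, 395] [363.  181.2]
[12, 14, 17, 4, 28] [335.  175.9]
[29, 25, 8, 9, 48] [348.1 189.2]
[0, 40, 3, 6, 8] [316.8 202.5]
[29, 40, 3, 9, 18] [345.7 203.7]
[37, 42, 11, 18, 70] [357.2 212.8]
[0, 53, 55, 19, 152] [331.  224.2]
[56, 71, 6, 2, 7] [374.6 231.1]
[[114 112 147 174 135 170 169 170 171 173 176 174 134 202 196 195 198 195
  196 197 196 197 198 196 193 197 191 166 173]
 [107  96 145 172 170 199 198 197 198 199 200 196 166 200 198 195 199 195
  196 198 197 196 199 196 194 197 189 169 173]
 [114 114 155 168 171 199 198 197 198 197 198 197 178 201 197 196 198 197
  198 197 195 197 199 197 195 199 190 167 174]
 [114 113 163 165 172 198 198 196 198 199 199 196 170 207 166 199 201 196
  198 197 198 196 200 197 195 198 199 169 170]
 [116  76 181 157 172 200 198 198 197 198 198 197 187  75  35 123 205 198
  198 198 195 196 200 198 195 198 198 168 177]
 [114 108 179 152 174 200 197 196 198 197 199 197 173  34  47  41  92 204
  199 201 198 197 201 197 195 199 192 171 175]
 [114 141 179 154 171 200 197 197 198 197 200 197 171  26  44  45  56 204

[... 1404 characters left out ...]
172 196 192 183 175 168 180 203 203 204 158  29
   42  47 118 206 200 199 202 203 196 176 165]
 [ 83  87  92  90  89  89  81  82  78  97  79  70 169 203 204 204 200  41
   40  46 118 208 202 198 201 202 197 176 163]
 [102 109 148 179 183 182 182 182 157  90 100 107 183 206 204 203 197  73
   37  44 113 207 201 199 202 203 196 175 169]
 [114 104 145 179 179 178 178 183 136 134 130 123 114 188 204 204 205 179
  194 206 205 205 201 199 202 201 197 175 170]
 [116 115 133 207 207 207 208 175 130 138 139 139 116 207 206 203 203 207
  204 199 203 205 202 200 202 203 172 175 167]
 [116 103 117 178 209 210 211 153 104 120 129 135 140 207 205 204 204 207
  204 200 202 205 200 199 202 202 172 174 165]]
```

All five stoppers are in the pan: reds at (359,202) and (335,218), blacks at (348,189), (346,204) and (355,213) in the top view. I'm lowering the tray.

Request:
{"method": "move_arm", "body": {"steps": [[[5,3.5,0,0],[14,10.5,0,0],[24,19,0,0],[33,28,0,0],[41.5,37,0,0],[50,47,0,0],[57,57,0,0],[64,68,0,0],[71,80,0,0],[77,92.5,0,0]]]}}

```text
clock: 31.85
tcp_pos: [638.0, 115.0, 125.9]
tcp_rot: [-1.234, -1.17, 1.17]
contact_force: [0.3, -0.5, -0.9]
grip_width: 8.2
```

Request:
{"method": "move_arm", "body": {"steps": [[[5,12,0,0],[9,24,0,0],[12.5,37,0,0],[15,50,0,0],[17,63,0,0],[18,76,0,0],[18.5,88,0,0],[18.5,98,0,0],[18,106,0,0],[18,106,0,0]]]}}

```text
clock: 32.85
tcp_pos: [638.2, 132.7, 19.3]
tcp_rot: [-1.232, -1.169, 1.17]
contact_force: [0.4, 4.9, -0.8]
grip_width: 8.7
```

Request:
{"method": "move_arm", "body": {"steps": [[[1,3,0,0],[1,6,0,0],[0.5,9,0,0],[0,12,0,0],[0,14,0,0],[0,15.5,0,0],[0,15.5,0,0]]]}}

```text
clock: 33.55
tcp_pos: [638.8, 132.2, 5.2]
tcp_rot: [-1.233, -1.17, 1.171]
contact_force: [-1.4, 0.2, -1.6]
grip_width: 8.5
```

Request:
{"method": "move_arm", "body": {"steps": [[[0,1,0,0],[0,2,0,0],[0,2,0,0]]]}}

```text
clock: 33.85
tcp_pos: [639.3, 132.5, 4.0]
tcp_rot: [-1.234, -1.171, 1.17]
contact_force: [-1.3, -0.1, 2.3]
grip_width: 8.4
```

Request:
{"method": "move_arm", "body": {"steps": [[[0,0,0,0],[0,0,0,0],[0,0,0,0],[0,0,0,0],[0,0,0,0],[0,0,0,0]]], "gripper": 40}}

```text
clock: 34.45
tcp_pos: [639.0, 132.3, 3.4]
tcp_rot: [-1.234, -1.17, 1.17]
contact_force: [0.3, -0.3, -0.2]
grip_width: 39.7
```

Request:
{"method": "move_arm", "body": {"steps": [[[0,-10,0,0],[0,-35,0,0],[0,-70,0,0],[0,-110,0,0],[0,-150,0,0],[-10,-190,0,0],[-30,-230,0,0],[-30,-250,0,0],[-30,-250,0,0],[-30,-250,0,0]]]}}

```text
clock: 35.45
tcp_pos: [637.4, 102.4, 253.7]
tcp_rot: [-1.234, -1.171, 1.17]
contact_force: [0.1, -0.4, 0.0]
grip_width: 39.8
```

```bash
python3 - <<'E'
from blobs import *
s,c,M=blobs('w13')
im=c["image"]; 
im0,c0=cv2.imread("pics/w7.png"),None
t=np.array(s["tcp_pos"]);print(t)
# search known tray geometry: lean fit from image via edge template of w7 (same height 254, y ~103)
for n,(y0,y1,x0,x1) in dict(bar=(135,225,270,308),bail=(125,240,190,215),rim=(95,120,60,130),lip=(130,160,60,100)).items():
    tt=im0[y0:y1,x0:x1];r=cv2.matchTemplate(im[max(0,y0-30):y1+30,max(0,x0-40):x1+40],tt,cv2.TM_CCOEFF_NORMED);_,m,_,l=cv2.minMaxLoc(r);print(n,round(m,2),l[0]+max(0,x0-40)-x0,l[1]+max(0,y0-30)-y0)
c=arm.capture("top");b=c["image"];a=cv2.imread("pics/top0.png");cv2.imwrite("pics/t13.png",b)
for n,(y0,y1,x0,x1) in dict(right=(180,225,372,392),botright=(215,240,360,392),topright=(158,180,360,392)).items():
    tt=a[y0:y1,x0:x1];r=cv2.matchTemplate(b[y0-10:y1+10,x0-10:x1+10],tt,cv2.TM_CCOEFF_NORMED);_,m,_,l=cv2.minMaxLoc(r);print(n,round(m,2),l[0]-10,l[1]-10)
E
```

```text
35.45 [ 0.1 -0.4  0. ] [637.4 102.4 253.7] 39.78897940418509
red [([77, 113, 28, 22], 459, [553.0, -150.0]), ([37, 155, 30, 21], 497, [607.0, -217.0])]
dark [([0, 0, 199, 128], 1003, [486.0, -84.0]), ([100, 120, 8, 14], 73, [558.0, -131.0]), ([51, 136, 13, 20], 173, [578.0, -203.0])]
bung_1_c 0.32 [ 49. 137.  63. 152.] [ 577. -203.   18.]
bung_1_c 0.24 [362. 215. 387. 242.] [724. 242.  18.]
bung_2_c 0.6 [ 78. 112. 106. 135.] [ 552. -146.   18.]
bung_2_c 0.44 [ 36. 154.  66. 180.] [ 607. -218.   18.]
[637.35617205 102.42773057 253.71555024]
bar 0.96 1 0
bail 0.84 1 0
rim 0.71 -40 1
lip 0.66 11 -25
right 1.0 0 0
botright 0.98 0 0
topright 1.0 0 0
```

```bash
python3 - <<'E'
import cv2
b=cv2.imread("pics/t13.png")[165:232,318:386];m=(b.max(2)<70).astype('uint8')
k,l,st,ce=cv2.connectedComponentsWithStats(m);print([((ce[i]+[318,165]).round(),int(st[i][4])) for i in range(1,k) if st[i][4]>12])
from bench import arm
print(arm.get_state()["clock"]);print(arm.close_job())
E
```

```text
[(array([341., 167.]), 26), (array([357., 169.]), 39), (array([377., 170.]), 15), (array([348., 189.]), 46), (array([344., 204.]), 44), (array([357., 213.]), 61)]
35.65
the job is handed in; nothing more can be done
None
```

The job is done and handed in at about 36 s on the robot's clock. I carried the tray over by its bail and hooked it on the pan's rim. Then I tipped it by the bar to about 95–100° and lowered it back to lean there, and let go. The hand-in gives no verdict.

**Last checks**
- **Stoppers:** all five show in the pan in the top view, two red and three black, and no stopper shows in the tray in the wrist view.
- **Tray:** the bar and bail are back within 1 px of where they were when the tray was first hooked.
- **Pan:** its edges show no shift from the first picture.
- **Robot:** the gripper is clear of everything, with wrist force near zero.

**What went wrong or disagreed**
- The first grip on the bail missed at the nominal height. The fingertips seem to end about 15 mm short of the given tool point, so I gripped about 18 mm deeper the second time and that held.
- While tipping, the push on the tray rose briefly to about 6 N sideways and 10 N vertically. I eased off, and the pan had not moved.
- Two of the last matching checks, on the near rim and the lip, gave no useful result because the view there had changed.
- I did not check the bystanders separately at the end; nothing I saw suggested contact with them.

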